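# Spin-test a handwheel drive unit and sort it

### The job

Take the drive unit from the yellow place of the incoming channel, stand it on the middle of the black test mat and let go of it, then give its handwheel a brisk flick by the red knob and see whether it runs on or stops at once. If it runs freely, take the unit again and stand it in the middle of the green holder; if it binds, in the red one: upright on the holder's floor between its walls, and let go. The second unit stays waiting in the channel, and nothing else on the bench is to be disturbed.

Things in the scene. Friction and masses are not known exactly. Their poses are not given: they have to be found in the camera images.
- unit_1_mid (a point): drive unit 1 (the two look alike): white housing 54 mm (its x) by 68 mm (its y) by 56 mm high, black plates on the 54 mm wide faces (+-y), yellow stripes on the 68 mm wide ones (+-x); 0.55 to 0.9 kg. This point: the housing's centre, 28 mm above its underside, z up. On top, centred, a dark handwheel 50 mm in diameter, 59 to 67 mm above the underside, with a red knob; 84 mm high in all.
- unit_2_mid (a point): drive unit 2 (the two look alike): white housing 54 mm (its x) by 68 mm (its y) by 56 mm high, black plates on the 54 mm wide faces (+-y), yellow stripes on the 68 mm wide ones (+-x); 0.55 to 0.9 kg. This point: the housing's centre, 28 mm above its underside, z up. On top, centred, a dark handwheel 50 mm in diameter, 59 to 67 mm above the underside, with a red knob; 84 mm high in all.
- knob_1 (a point): red finger knob of unit 1: an upright pin 12 mm in diameter and 17 mm high, 17 mm from the wheel's axis; this point is half-way up it, 8.5 mm above the wheel's top face and 75.5 mm above the unit's underside
- wheel_1 (a joint): angle of unit 1's handwheel in rad, anticlockwise from above positive, endless, counting on through full turns; at 0 the knob lies toward the unit's +x. A free wheel, flicked and let go, coasts on over a full turn, for seconds; a binding one stops within a quarter turn and needs about 0.7 N at the knob. Which unit is which is not told.
- knob_2 (a point): red finger knob of unit 2: an upright pin 12 mm in diameter and 17 mm high, 17 mm from the wheel's axis; this point is half-way up it, 8.5 mm above the wheel's top face and 75.5 mm above the unit's underside
- wheel_2 (a joint): angle of unit 2's handwheel in rad, anticlockwise from above positive, endless, counting on through full turns; at 0 the knob lies toward the unit's +x. A free wheel, flicked and let go, coasts on over a full turn, for seconds; a binding one stops within a quarter turn and needs about 0.7 N at the knob. Which unit is which is not told.
- channel: incoming channel, fixed: floor 210 mm (x) by 92 mm, 4 mm thick; walls at +-y 50 mm high, 80 mm apart inside; open at the ends and above; origin under its centre. Two places: the yellow one at x = -62 mm (nearer the robot), the waiting one at x = +62 mm. A unit stands in each, its x along the channel, so fingers fit only at its +-x faces (54 mm apart).
- mat: black rubber test mat, fixed flat, 130 by 130 mm, 4 mm thick; origin at the centre of its underside
- green_floor (a point): green (runs free) holder, fixed: a channel along its x, 90 mm long, open at both ends (+-x) and above; walls at +-y 50 mm high, 6 mm thick, 64 mm apart inside, so a unit fits only with its 54 mm across (unit's y along holder's x) and fingers fit only at the ends, not beside the walls. This point: centre of its floor, 4 mm above the bench.
- red_floor (a point): red (binds) holder, fixed: a channel along its x, 90 mm long, open at both ends (+-x) and above; walls at +-y 50 mm high, 6 mm thick, 64 mm apart inside, so a unit fits only with its 54 mm across (unit's y along holder's x) and fingers fit only at the ends, not beside the walls. This point: centre of its floor, 4 mm above the bench.
- screwdriver: loose red-handled screwdriver 170 mm long, a bystander; origin on its axis line on the bench
- carton: loose red and brown carton 55 by 120 by 50 mm high, a bystander; origin under its centre
- brush: loose wooden brush 160 mm long, a bystander; origin under it
- lens_cap: loose black lens cap, disc 56 mm in diameter and 18 mm high, a bystander; origin under its centre
Things that resemble listed ones, but are neither listed nor needed, are in the scene too. Leave any purple look-alike of the part that bears red_floor alone.

How it is judged (in metres and radians):
On the way, in this order (a step that is already met when the one before it is completed fails the run):
1. the unit from the yellow place stands on the test mat, let go, its wheel at rest, the other waiting in the channel (((horizontal distance between unit_1_mid and mat below 0.05 m and height (world z) of unit_1_mid between 0.026 and 0.038 m and angle between each of unit_1_mid, unit_1_mid, unit_2_mid's own z axis and vertical below 0.1 rad and linear speed of unit_1 below 0.02 m/s and contact force between the fingers and unit_1 below 0.1 N and velocity of joint wheel_1 between -1 and 1 rad/s and x of unit_2_mid in the frame of channel between 0.035 and 0.09 m and y of unit_2_mid in the frame of channel between -0.02 and 0.02 m and height (world z) of unit_2_mid below 0.04 m) or (horizontal distance between unit_2_mid and mat below 0.05 m and height (world z) of unit_2_mid between 0.026 and 0.038 m and angle between each of unit_2_mid, unit_2_mid, unit_1_mid's own z axis and vertical below 0.1 rad and linear speed of unit_2 below 0.02 m/s and contact force between the fingers and unit_2 below 0.1 N and velocity of joint wheel_2 between -1 and 1 rad/s and x of unit_1_mid in the frame of channel between 0.035 and 0.09 m and y of unit_1_mid in the frame of channel between -0.02 and 0.02 m and height (world z) of unit_1_mid below 0.04 m))), for 0.1 s.
2. its handwheel is spun (over 2 rad/s, either way) while it stands on the mat (((horizontal distance between unit_1_mid and mat below 0.05 m and height (world z) of unit_1_mid between 0.026 and 0.038 m and angle between unit_1_mid's own z axis and vertical below 0.1 rad and (velocity of joint wheel_1 above 2 rad/s or velocity of joint wheel_1 below -2 rad/s)) or (horizontal distance between unit_2_mid and mat below 0.05 m and height (world z) of unit_2_mid between 0.026 and 0.038 m and angle between unit_2_mid's own z axis and vertical below 0.1 rad and (velocity of joint wheel_2 above 2 rad/s or velocity of joint wheel_2 below -2 rad/s)))).
At the end, for the whole second after the job is handed in: The tested unit stands upright (0.1 rad) on the floor of the green holder if its wheel runs free, of the red one if it binds, between the walls, within 25 mm of the middle along the channel, let go and at rest; the other unit stands in the waiting place of the incoming channel (((x of unit_1_mid in the frame of green_floor between -0.025 and 0.025 m and y of unit_1_mid in the frame of green_floor between -0.012 and 0.012 m and z of unit_1_mid in the frame of green_floor between 0.022 and 0.034 m and linear speed of unit_1 below 0.02 m/s and contact force between the fingers and unit_1 below 0.1 N and angle between each of unit_1_mid, unit_2_mid's own z axis and vertical below 0.1 rad and x of unit_2_mid in the frame of channel between 0.035 and 0.09 m and y of unit_2_mid in the frame of channel between -0.02 and 0.02 m and height (world z) of unit_2_mid below 0.04 m) or (x of unit_2_mid in the frame of red_floor between -0.025 and 0.025 m and y of unit_2_mid in the frame of red_floor between -0.012 and 0.012 m and z of unit_2_mid in the frame of red_floor between 0.022 and 0.034 m and linear speed of unit_2 below 0.02 m/s and contact force between the fingers and unit_2 below 0.1 N and angle between each of unit_2_mid, unit_1_mid's own z axis and vertical below 0.1 rad and x of unit_1_mid in the frame of channel between 0.035 and 0.09 m and y of unit_1_mid in the frame of channel between -0.02 and 0.02 m and height (world z) of unit_1_mid below 0.04 m))); the robot touches nothing.
It fails at once if a bystander is pushed more than 40 mm from its place (distance of any of screwdriver, carton, brush, lens_cap from where it was at the start of the episode above 0.04 m).
It also fails if it takes over 67 s, if anything falls off the work surface, if the arm or the gripper's body presses on something with over 40 N, if the wrist force passes 120 N, or if a joint passes its speed limit or range.

### The arm

A 6-joint arm with a two-finger parallel gripper is mounted at the origin on the work surface. World frame = base frame: x ahead of the robot, y to its left, z up, the work surface at z = 0. Lengths are in mm, angles in rad, forces in N, time in s.
With the tool pointing down it reaches from about 300 to 775 mm from the base axis. Payload 14.6 kg.
Tool frame: the origin (TCP) lies at the very end of the fingers, on their centre line; the grasp point (between the pads) lies 19 mm behind it; z points along the fingers, y is the line along which they close (so a half turn about z gives the same grasp; the last joint's range is limited). The gripper opens to 94 mm and grips with 3 to 60 N. Pads are 16 mm wide; open, the fingers measure 119 mm over their backs; the gripper's body (75 mm by 177 mm) begins 78 mm behind the grasp point.
Start: joints at [-1.4, 0.3, 1.521, -0, 1.321, -0.067], TCP at [129.554, -534.514, 205.446] pointing down, gripper open.
Joint ranges: [-3.03, 3.03], [-0.79, 2.21], [0.23, 2.52], [-1.04, 4.18], [0, 3.07], [-2.55, 2.55]. Speed limits (rad/s): [2.22, 2.22, 2.57, 3.14, 3.14, 3.14].

### API

Orientations are given as [roll, pitch, yaw] about the fixed x, y, z axes, in that order (R = Rz(yaw) Ry(pitch) Rx(roll)).
In Python, from cell import read_state, viewer, manip, models gives the robot as it stands.
- The arm moves only by the tool carry_out, never from a script. Its argument "deltas" is a list of rows, each an object with "dp": the shift along the tool's x, y, z in mm, a list of three; "roll": the turn about the tool's z in degrees; "gripper": the opening, from -1 (shut) to 1 (fully open), so that 0 is half open. In form: [{"dp": [tx, ty, tz], "roll": roll, "gripper": gripper}, ...]. A call has 1 to 12 rows; each row is the pose to reach, as a shift and turn from the pose commanded when the call began, along the tool's axes at that moment; what a row does not reach only later rows make up. A row lasts 1/12 s, in which the tool goes at most 41.7 mm and 7.16 degrees, less where a joint would pass 70% of its speed; a pose out of reach is approached as far as the arm can. A call with a gripper value outside its range is refused whole. The fingers move at their own pace and stop on an object; "newtons" is the grip in N (left out, the last holds). Time passes only in rows, so rows that repeat a pose let the fingers close. It gives the time, the measured TCP pose, the force, the opening and the grip force at its end, in the units of the state.
- read_state(): the state, without advancing time (a new reading comes with each control period).
- viewer.camera(name): name is "scene" or "top" or "wrist"; returns the picture (420x560x3 uint8, red, green, blue); there is no depth.
- viewer.camera_params(name): a dict with "fovy" (degrees; the focal length in pixels is half the picture's height over the tangent of half this angle, whatever the lens; pixels are square), "cx", "cy" (the principal point, pixels), "eye" and "attitude" of the camera in the world; the wrist camera has in their place "T_tool_cam" (4x4, takes a point from camera to tool coordinates, whose origin is the TCP and whose axes are the flange's). Camera axes: x right, y up, looking along -z (the intrinsics and any distortion apply to the point x, -y, -z); pixel columns grow to the right and rows downward; lengths in mm; the calibration is good to about 2 mm. A picture is of the moment at which its call begins: read the wrist's pose just before it. camera_params takes no time and is no camera call.
- manip.sign_off(): hands the job in; it is judged then, once.
Trained networks look in the newest picture that a camera, given by its name, has taken for a name from the list of things; names that differ only in an ending like _2 or _b are one class to them, and where a whole thing is asked for, a point or a joint stands for the part that bears it (a point fixed in the world has none). Each returns a list of dicts, best first, with "p" (0 to 1); they miss things now and then, are a little off and sometimes report something else, mostly with a low value. They report only what shows in the picture. A call takes as long as a camera call. They do not tell look-alikes from the thing itself.
- models.cut_out(camera, label): "region" (420x560 bool, what is visible of it) and "box" ([left, top, right, bottom] in pixels, round what is visible of it).
The state is a dict: "clock": time; "joints": joint angles; "qd": joint speeds; "effort": joint torques, N m; "eef_pos": TCP position; "eef_rot": TCP orientation; "wrist_force": force on the tool from outside, world axes, zero at the start; "moment": the same for the moment, N m; "finger_gap": finger opening in mm; "finger_force": force on a finger pad.
Only numpy, scipy, OpenCV 4.12 (cv2) and the standard library are available. Lean on these libraries where they do the work, as an engineer would, in place of code of your own. Each camera call takes 0.05 s, during which the arm holds its last target. There are 200 camera calls.

## Working session

There is one attempt and no reset: what is moved stays moved. The work goes in short steps, Python scripts to look and compute and a tool call to move; the robot and the scene stay as the last step left them, time stands still between calls to the robot, and variables do not carry over. Pictures are saved under pics/ and viewed, at most 12 in all, crops included, and the job is handed in when it is done.

Besides the shell and the picture viewer there is one more tool, called after ">>>" as name(argument=value, ...), one argument or row to a line, values as JSON. carry_out: Moves the arm, as the interface text tells. Its arguments: {"type":"object","properties":{"deltas":{"type":"array"},"newtons":{"type":"number"}},"required":["deltas"]}

```bash
ls; mkdir -p pics; python3 - <<'E'
from cell import read_state, viewer
import cv2
s=read_state(); print(s)
for n in ("scene","top","wrist"):
    p=viewer.camera_params(n); print(n,p)
a=viewer.camera("top"); b=viewer.camera("scene")
cv2.imwrite("pics/top0.png",a[:,:,::-1]); cv2.imwrite("pics/scene0.png",b[:,:,::-1])
E
```

```text
pics
{'clock': 0.0, 'joints': array([-1.39958203e+00,  3.00479070e-01,  1.52162793e+00, -1.96048141e-07,
        1.32068921e+00, -6.66125893e-02]), 'qd': array([-0.0009787 ,  0.00082821,  0.00036008, -0.00068227, -0.0010817 ,
       -0.00062116]), 'effort': array([-6.83892358e-04, -5.31811023e+01, -3.52735233e+01,  7.07709999e-02,
        2.44297413e-02, -7.29251701e-05]), 'eef_pos': array([ 129.5177235 , -534.24445037,  204.86214295]), 'eef_rot': array([-3.14039175e+00, -7.99232617e-05,  2.37826888e-01]), 'wrist_force': array([ 0.79304634, -0.69475534,  1.11418919]), 'moment': array([ 0.00526856, -0.0012278 , -0.01893669]), 'finger_force': 0.0, 'finger_gap': 94.0450840677326}
scene {'fovy': 44.07846630517797, 'cx': 282.91670281050665, 'cy': 207.84271543279706, 'eye': array([1040.04487915, -645.05201467, 1117.5662171 ]), 'attitude': array([ 0.65432398, -0.00667803,  0.57837679])}
top {'fovy': 49.19900427727961, 'cx': 285.5803145998308, 'cy': 218.526938108263, 'eye': array([ 427.28171106,   46.12192913, 1182.66230402]), 'attitude': array([ 0.14229343, -0.01249943, -1.570311  ])}
wrist {'fovy': 58.47875356169375, 'cx': 280.5323701678617, 'cy': 204.46326856149128, 'T_tool_cam': array([[ 1.20544541e-03,  9.64610943e-01,  2.63674564e-01,
         7.71749701e+01],
       [ 9.99999037e-01, -1.34413929e-03,  3.45604896e-04,
        -5.40393162e-01],
       [ 6.87789604e-04,  2.63673893e-01, -9.64611634e-01,
        -1.78302273e+02],
       [ 0.00000000e+00,  0.00000000e+00,  0.00000000e+00,
         1.00000000e+00]])}
```

View pics/top0.png

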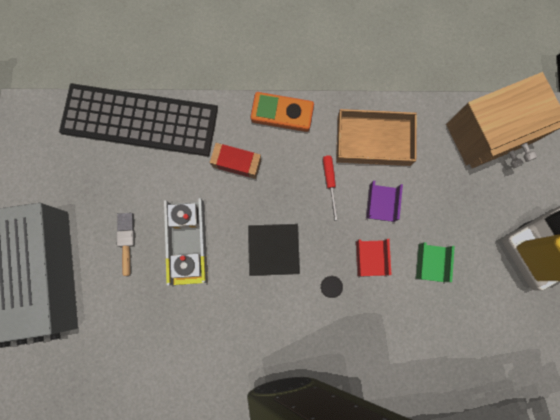

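View pics/scene0.png

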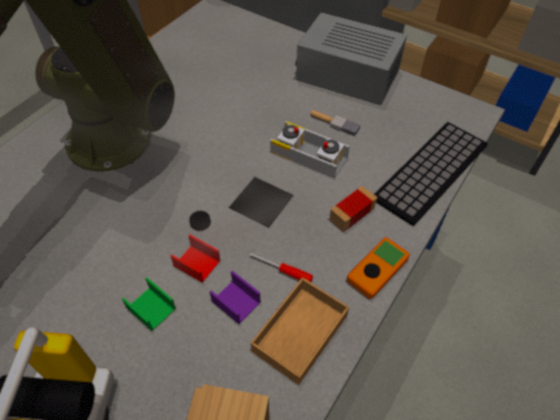

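```bash
cat > h.py <<'E'
import numpy as np, cv2
from scipy.spatial.transform import Rotation as R
from cell import read_state, viewer, models
def cam(name, s=None):
    p=viewer.camera_params(name); f=210/np.tan(np.radians(p["fovy"])/2)
    if name=="wrist":
        T=np.eye(4); T[:3,:3]=R.from_euler("xyz",s["eef_rot"]).as_matrix(); T[:3,3]=s["eef_pos"]
        M=T@p["T_tool_cam"]
    else:
        M=np.eye(4); M[:3,:3]=R.from_euler("xyz",p["attitude"]).as_matrix(); M[:3,3]=p["eye"]
    return M,f,p["cx"],p["cy"]
def ray(c,uv,z):
    M,f,cx,cy=c; uv=np.atleast_2d(uv).astype(float)
    d=np.c_[(uv[:,0]-cx)/f,-(uv[:,1]-cy)/f,-np.ones(len(uv))]@M[:3,:3].T
    e=M[:3,3]; return e+d*((z-e[2])/d[:,2])[:,None]
def proj(c,P):
    M,f,cx,cy=c; q=(np.atleast_2d(P)-M[:3,3])@M[:3,:3]
    return np.c_[cx-f*q[:,0]/q[:,2],cy+f*q[:,1]/q[:,2]]
def centroid(m):
    v,u=np.nonzero(m); return np.array([u.mean(),v.mean()])
def red(a):
    h=cv2.cvtColor(a,cv2.COLOR_RGB2HSV); return ((h[...,0]<8)|(h[...,0]>172))&(h[...,1]>150)&(h[...,2]>70)
def save(n,a): cv2.imwrite(f"pics/{n}.png",np.ascontiguousarray(a[:,:,::-1]))
E
python3 - <<'E'
from h import *
a=viewer.camera("top"); c=cam("top")
print("bounds test mat center", ray(c,[[274,249]],4))
for l in ("unit_1_mid","mat","green_floor","red_floor","channel","lens_cap","screwdriver","carton","brush"):
    r=models.cut_out("top",l)
    for d in r[:3]:
        m=d["region"].astype(np.uint8)
        if m.sum()<20: continue
        rc=cv2.minAreaRect(np.argwhere(m)[:,::-1].astype(np.float32))
        z={"unit_1_mid":60,"mat":4}.get(l,4)
        print(l,round(d["p"],2),d["box"],ray(c,[rc[0]],z).round()[0][:2],"corners",ray(c,cv2.boxPoints(rc),z).round()[:,:2].tolist())
v=red(a); n,_,st,ce=cv2.connectedComponentsWithStats(v.astype(np.uint8))
for i in range(1,n):
    if st[i,4]>8: print("red",ce[i].round(1),st[i,4],ray(c,[ce[i]],80)[0].round(1))
E
```

```text
bounds test mat center [[516.95209807  61.20480603   4.        ]]
unit_1_mid 0.59 [168.8, 202.1, 198.4, 228.7] [595. 285.] corners [[623.0, 326.0], [628.0, 250.0], [567.0, 245.0], [562.0, 320.0]]
mat 0.87 [249.1, 221.8, 302.0, 276.0] [517.  63.] corners [[581.0, 131.0], [586.0, 0.0], [453.0, -4.0], [448.0, 125.0]]
green_floor 0.94 [415.3, 242.7, 453.2, 281.9] [ 483. -354.] corners [[443.0, -299.0], [535.0, -314.0], [523.0, -409.0], [431.0, -393.0]]
red_floor 0.74 [364.9, 181.3, 403.9, 223.8] [ 642. -226.] corners [[599.0, -176.0], [695.0, -189.0], [685.0, -276.0], [589.0, -262.0]]
red_floor 0.61 [356.4, 238.8, 395.1, 274.4] [ 497. -195.] corners [[546.0, -151.0], [546.0, -241.0], [448.0, -238.0], [448.0, -149.0]]
channel 0.95 [164.4, 199.2, 207.2, 286.9] [535. 291.] corners [[642.0, 353.0], [648.0, 246.0], [431.0, 230.0], [426.0, 334.0]]
lens_cap 0.31 [165.8, 198.0, 207.1, 287.4] [535. 289.] corners [[642.0, 352.0], [648.0, 243.0], [431.0, 228.0], [426.0, 334.0]]
screwdriver 0.92 [319.8, 154.0, 336.9, 190.6] [719. -83.] corners [[765.0, -64.0], [769.0, -90.0], [674.0, -101.0], [670.0, -76.0]]
carton 0.7 [212.9, 143.4, 260.4, 178.4] [751. 165.] corners [[737.0, 236.0], [802.0, 219.0], [766.0, 94.0], [701.0, 111.0]]
brush 0.85 [115.1, 212.0, 131.8, 274.9] [529. 442.] corners [[610.0, 468.0], [610.0, 424.0], [450.0, 417.0], [450.0, 460.0]]
red [234.5 158.7] 712 [734.3 158.7  80. ]
red [328.8 171.2] 255 [703.4 -74.3  80. ]
red [185.5 216. ] 16 [590.9 275.   80. ]
red [388.  256.7] 104 [ 493.1 -214.2   80. ]
red [371.2 257.8] 888 [ 490.2 -173.6   80. ]
red [182.3 257.7] 15 [489.9 279.4  80. ]
```

>>> carry_out(
  deltas=[
    {"dp":[30,-36,-2],"roll":-3,"gripper":1},
    {"dp":[59,-66,-4],"roll":-10,"gripper":1},
    {"dp":[87,-97,-6],"roll":-17,"gripper":1},
    {"dp":[115,-128,-8],"roll":-24,"gripper":1},
    {"dp":[143,-159,-10],"roll":-31,"gripper":1},
    {"dp":[171,-190,-12],"roll":-38,"gripper":1},
    {"dp":[199,-221,-14],"roll":-45,"gripper":1},
    {"dp":[227,-252,-16],"roll":-52,"gripper":1},
    {"dp":[255,-283,-18],"roll":-59,"gripper":1},
    {"dp":[283,-314,-20],"roll":-66,"gripper":1},
    {"dp":[311,-345,-22],"roll":-73,"gripper":1},
    {"dp":[339,-376,-25],"roll":-80,"gripper":1},
  ],
)

```text
clock: 1.6
eef_pos: [367.5, -93.3, 230.4]
eef_rot: [3.141, 0.0, 1.64]
wrist_force: [0.1, -0.9, 0.4]
finger_gap: 94.1
finger_force: 0.0
```

>>> carry_out(
  deltas=[
    {"dp":[36,12,0],"roll":0,"gripper":1},
    {"dp":[72,25,0],"roll":0,"gripper":1},
    {"dp":[108,38,0],"roll":0,"gripper":1},
    {"dp":[144,51,0],"roll":0,"gripper":1},
    {"dp":[180,64,0],"roll":0,"gripper":1},
    {"dp":[216,76,0],"roll":0,"gripper":1},
    {"dp":[252,88,0],"roll":0,"gripper":1},
    {"dp":[288,102,0],"roll":0,"gripper":1},
    {"dp":[324,114,0],"roll":0,"gripper":1},
    {"dp":[350,122,0],"roll":0,"gripper":1},
    {"dp":[357,126,0],"roll":0,"gripper":1},
    {"dp":[357,126,0],"roll":0,"gripper":1},
  ],
)

```text
clock: 2.6
eef_pos: [470.3, 270.2, 229.4]
eef_rot: [-3.141, 0.0, 1.636]
wrist_force: [-0.6, -0.2, -0.6]
finger_gap: 94.0
finger_force: 0.0
```

```bash
python3 - <<'E'
from h import *
s=read_state(); a=viewer.camera("wrist"); c=cam("wrist",s); save("w1",a)
print(s["eef_pos"],s["eef_rot"],s["joints"])
v=red(a); n,_,st,ce=cv2.connectedComponentsWithStats(v.astype(np.uint8))
for i in range(1,n):
    if st[i,4]>30: print("red",ce[i].round(1),st[i,4],ray(c,[ce[i]],84)[0].round(1))
for d in models.cut_out("wrist","unit_1_mid")[:3]:
    rc=cv2.minAreaRect(np.argwhere(d["region"])[:,::-1].astype(np.float32)); print(d["p"],d["box"],ray(c,[rc[0]],60).round(),ray(c,cv2.boxPoints(rc),60).round().tolist())
E
```

```text
[470.3495181  270.16781101 229.37870244] [-3.14078783e+00  2.78062045e-04  1.63613156e+00] [4.53831249e-01 2.65758752e-01 1.50853565e+00 4.85148585e-05
 1.36814842e+00 3.88486343e-01]
red [301.5 184.4] 154 [488.7 278.8  84. ]
red [414.6 196.8] 131 [589.9 274.2  84. ]
red [534.7 282.2] 1645 [716.6 199.2  84. ]
0.88 [375.0, 133.2, 446.4, 206.8] [[591. 292.  60.]] [[559.0, 255.0, 60.0], [553.0, 326.0, 60.0], [620.0, 328.0, 60.0], [630.0, 257.0, 60.0]]
0.37 [257.8, 156.0, 309.2, 206.3] [[472. 276.  60.]] [[447.0, 300.0, 60.0], [494.0, 303.0, 60.0], [498.0, 252.0, 60.0], [449.0, 249.0, 60.0]]
```

View pics/w1.png

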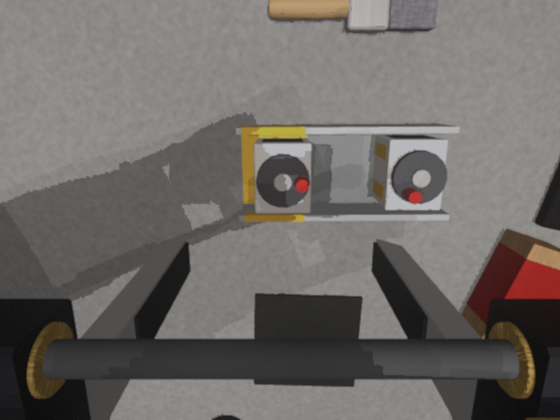

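```bash
python3 - <<'E'
from h import *
s=read_state(); c=cam("wrist",s)
print(ray(c,[[283.5,181.1],[419,178]],71).round(1).tolist())
print(ray(c,[[238,129],[459,129],[241,217],[447,216]],50).round(1).tolist())
E
```

```text
[[472.8, 275.9, 71.0], [596.1, 286.7, 71.0]]
[[427.3, 318.5, 50.0], [634.1, 331.8, 50.0], [433.3, 232.3, 50.0], [638.3, 246.7, 50.0]]
```

>>> carry_out(
  deltas=[
    {"dp":[1,-1,25],"roll":-0.6,"gripper":1},
    {"dp":[1,-1,60],"roll":-0.6,"gripper":1},
    {"dp":[1,-1,95],"roll":-0.6,"gripper":1},
    {"dp":[1,-1,130],"roll":-0.6,"gripper":1},
    {"dp":[1,-1,160],"roll":-0.6,"gripper":1},
    {"dp":[1,-1,185],"roll":-0.6,"gripper":1},
    {"dp":[1,-1,203],"roll":-0.6,"gripper":1},
    {"dp":[1,-1,213],"roll":-0.6,"gripper":1},
    {"dp":[1,-1,216],"roll":-0.6,"gripper":1},
    {"dp":[1,-1,216],"roll":-0.6,"gripper":1},
    {"dp":[1,-1,216],"roll":-0.6,"gripper":0.0},
    {"dp":[1,-1,216],"roll":-0.6,"gripper":0.0},
  ],
  newtons=35,
)

```text
clock: 3.7
eef_pos: [470.0, 270.0, 15.3]
eef_rot: [3.14, -0.001, 1.644]
wrist_force: [-0.2, 0.1, 0.5]
finger_gap: 84.0
finger_force: 0.0
```

>>> carry_out(
  deltas=[
    {"dp":[0,0,0],"roll":0,"gripper":-0.5},
    {"dp":[0,0,0],"roll":0,"gripper":-0.5},
    {"dp":[0,0,0],"roll":0,"gripper":-0.5},
    {"dp":[0,0,0],"roll":0,"gripper":-0.5},
  ],
)

```text
clock: 4.03
eef_pos: [469.5, 270.0, 14.2]
eef_rot: [3.141, -0.0, 1.645]
wrist_force: [1.5, -0.0, -0.4]
finger_gap: 57.4
finger_force: 0.9
```

>>> carry_out(
  deltas=[
    {"dp":[2,1,0],"roll":0,"gripper":0.4},
    {"dp":[6,3,0],"roll":0,"gripper":0.4},
    {"dp":[6,3,0],"roll":0,"gripper":0.0},
    {"dp":[6,3,0],"roll":0,"gripper":-0.5},
    {"dp":[6,3,0],"roll":0,"gripper":-0.5},
    {"dp":[6,3,0],"roll":0,"gripper":-0.5},
    {"dp":[6,3,0],"roll":0,"gripper":-0.5},
  ],
)

```text
clock: 4.62
eef_pos: [471.6, 276.2, 13.9]
eef_rot: [-3.141, -0.0, 1.645]
wrist_force: [-0.5, 2.4, -1.3]
finger_gap: 54.1
finger_force: 35.0
```

>>> carry_out(
  deltas=[
    {"dp":[0,0,-8],"roll":0,"gripper":-0.5},
    {"dp":[0,0,-28],"roll":0,"gripper":-0.5},
    {"dp":[0,0,-55],"roll":0,"gripper":-0.5},
    {"dp":[-3,0,-80],"roll":0,"gripper":-0.5},
    {"dp":[-15,2,-90],"roll":0,"gripper":-0.5},
    {"dp":[-40,6,-90],"roll":0,"gripper":-0.5},
    {"dp":[-70,10,-90],"roll":0,"gripper":-0.5},
    {"dp":[-102,14,-90],"roll":0,"gripper":-0.5},
    {"dp":[-134,19,-90],"roll":0,"gripper":-0.5},
    {"dp":[-166,23,-90],"roll":0,"gripper":-0.5},
    {"dp":[-192,27,-90],"roll":0,"gripper":-0.5},
    {"dp":[-208,29,-90],"roll":0,"gripper":-0.5},
  ],
)

```text
clock: 5.62
eef_pos: [515.9, 67.3, 103.3]
eef_rot: [-3.14, 0.001, 1.643]
wrist_force: [0.2, -0.4, -5.9]
finger_gap: 54.0
finger_force: 35.0
```

>>> carry_out(
  deltas=[
    {"dp":[-6,0,0],"roll":0,"gripper":-0.5},
    {"dp":[-8,0,0],"roll":0,"gripper":-0.5},
  ],
)

```text
clock: 5.78
eef_pos: [516.3, 61.2, 103.4]
eef_rot: [-3.14, 0.0, 1.643]
wrist_force: [-0.6, 1.0, -6.8]
finger_gap: 53.9
finger_force: 35.0
```

```bash
python3 - <<'E'
from h import *
s=read_state(); print(s["eef_pos"],s["finger_gap"],s["finger_force"],s["joints"])
a=viewer.camera("top"); c=cam("top"); 
b=viewer.camera("scene"); save("s2",b)
E
```

```text
[516.25115829  61.24317563 103.38927369] 53.923858206482365 34.99807298183441 [ 4.77142845e-02  3.44280552e-01  1.71595874e+00 -2.08084654e-04
  1.08254991e+00 -2.39710501e-02]
```

View pics/s2.png

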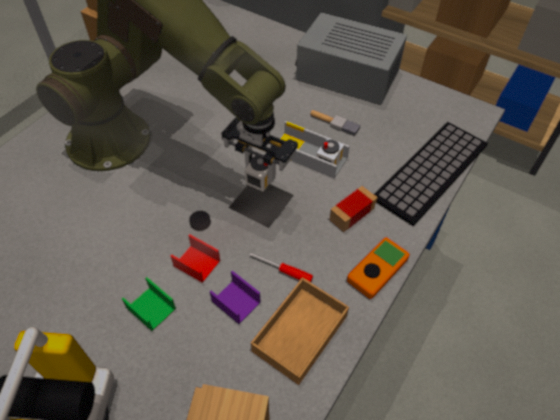

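>>> carry_out(
  deltas=[
    {"dp":[0,0,20],"roll":0,"gripper":-0.5},
    {"dp":[0,0,45],"roll":0,"gripper":-0.5},
    {"dp":[0,0,66],"roll":0,"gripper":-0.5},
    {"dp":[0,0,79],"roll":0,"gripper":-0.5},
    {"dp":[0,0,85],"roll":0,"gripper":-0.5},
    {"dp":[0,0,88],"roll":0,"gripper":-0.5},
    {"dp":[0,0,89],"roll":0,"gripper":-0.5},
    {"dp":[0,0,89],"roll":0,"gripper":-0.5},
  ],
)

```text
clock: 6.55
eef_pos: [517.0, 63.1, 15.6]
eef_rot: [3.141, -0.0, 1.645]
wrist_force: [-0.9, -0.6, -5.5]
finger_gap: 54.0
finger_force: 35.0
```

>>> carry_out(
  deltas=[
    {"dp":[0,0,1],"roll":0,"gripper":-0.5},
    {"dp":[0,0,1.5],"roll":0,"gripper":-0.5},
    {"dp":[0,0,1.5],"roll":0,"gripper":-0.5},
  ],
)

```text
clock: 6.8
eef_pos: [516.9, 62.8, 13.9]
eef_rot: [3.141, -0.0, 1.644]
wrist_force: [0.0, -0.4, -6.5]
finger_gap: 53.8
finger_force: 35.0
```

>>> carry_out(
  deltas=[
    {"dp":[0,0,1],"roll":0,"gripper":-0.5},
    {"dp":[0,0,1.5],"roll":0,"gripper":-0.5},
    {"dp":[0,0,1.5],"roll":0,"gripper":-0.5},
  ],
)

```text
clock: 7.05
eef_pos: [516.9, 62.8, 13.8]
eef_rot: [3.141, 0.0, 1.645]
wrist_force: [-9.4, -1.0, 19.0]
finger_gap: 53.9
finger_force: 35.0
```

>>> carry_out(
  deltas=[
    {"dp":[0,0,-1],"roll":0,"gripper":-0.5},
    {"dp":[0,0,-1],"roll":0,"gripper":0.3},
    {"dp":[0,0,-1],"roll":0,"gripper":0.6},
    {"dp":[0,0,-1],"roll":0,"gripper":1},
    {"dp":[0,0,-1],"roll":0,"gripper":1},
    {"dp":[0,0,-12],"roll":0,"gripper":1},
    {"dp":[0,0,-40],"roll":0,"gripper":1},
    {"dp":[0,0,-75],"roll":0,"gripper":1},
    {"dp":[0,0,-110],"roll":0,"gripper":1},
    {"dp":[0,0,-130],"roll":0,"gripper":1},
    {"dp":[0,0,-140],"roll":0,"gripper":1},
    {"dp":[0,0,-140],"roll":0,"gripper":1},
  ],
)

```text
clock: 8.05
eef_pos: [517.4, 62.8, 154.3]
eef_rot: [3.138, 0.0, 1.645]
wrist_force: [0.7, 0.8, -0.5]
finger_gap: 94.2
finger_force: 0.0
```

```bash
python3 - <<'E'
from h import *
s=read_state(); a=viewer.camera("wrist"); c=cam("wrist",s); save("w2",a)
print(s["eef_pos"],s["eef_rot"])
v=red(a); n,_,st,ce=cv2.connectedComponentsWithStats(v.astype(np.uint8))
for i in range(1,n):
    if st[i,4]>30: print("red",ce[i].round(1),st[i,4],ray(c,[ce[i]],84)[0].round(1))
for d in models.cut_out("wrist","unit_1_mid")[:3]:
    rc=cv2.minAreaRect(np.argwhere(d["region"])[:,::-1].astype(np.float32)); print(d["p"],d["box"],ray(c,[rc[0]],60).round(),ray(c,cv2.boxPoints(rc),60).round().tolist())
E
```

```text
[517.44643592  62.84705916 154.33633971] [3.13773724e+00 7.75075300e-05 1.64454118e+00]
red [542.2  98.3] 3374 [679.  154.8  84. ]
red [303.3 215. ] 275 [533.8  66.   84. ]
red [238.2 403. ] 2979 [496.  -94.7  84. ]
```

View pics/w2.png

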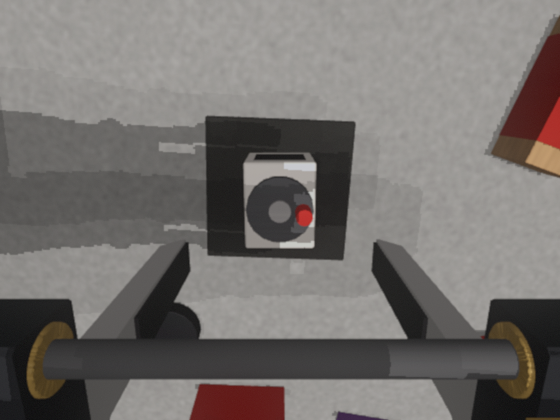

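```bash
python3 - <<'E'
from h import *
s=read_state(); c=cam("wrist",s)
print(s["eef_pos"], ray(c,[[280,209]],71).round(1), ray(c,[[303.3,215]],81).round(1), ray(c,[[246,249],[315,249]],60).round(1))
print(ray(c,[[207,116],[354,122],[344,259],[207,252]],4).round(1))
E
```

```text
[516.22992775  62.76647066 151.07884869] [[516.   66.2  71. ]] [[532.2  66.   81. ]] [[492.5  29.2  60. ]
 [545.4  33.2  60. ]]
[[4.496e+02 1.240e+02 4.000e+00]
 [5.741e+02 1.284e+02 4.000e+00]
 [5.806e+02 3.100e+00 4.000e+00]
 [4.525e+02 5.000e-01 4.000e+00]]
```

>>> carry_out(
  deltas=[
    {"dp":[-20,10,0],"roll":0,"gripper":-1},
    {"dp":[-48,25,0],"roll":0,"gripper":-1},
    {"dp":[-48,25,0],"roll":0,"gripper":-1},
    {"dp":[-48,25,0],"roll":0,"gripper":-1},
    {"dp":[-48,25,0],"roll":0,"gripper":-1},
    {"dp":[-48,25,10],"roll":0,"gripper":-1},
    {"dp":[-48,25,20],"roll":0,"gripper":-1},
    {"dp":[-48,25,30],"roll":0,"gripper":-1},
    {"dp":[-48,25,40],"roll":0,"gripper":-1},
    {"dp":[-48,25,55],"roll":0,"gripper":-1},
    {"dp":[-48,25,70],"roll":0,"gripper":-1},
    {"dp":[-48,25,75],"roll":0,"gripper":-1},
  ],
  newtons=10,
)

```text
clock: 9.15
eef_pos: [543.8, 17.0, 74.1]
eef_rot: [-3.138, -0.0, 1.645]
wrist_force: [0.1, -0.5, 0.4]
finger_gap: 17.5
finger_force: 0.0
```

>>> carry_out(
  deltas=[
    {"dp":[0,0,0],"roll":0,"gripper":-1},
    {"dp":[0,0,0],"roll":0,"gripper":-1},
  ],
)

```text
clock: 9.32
eef_pos: [545.1, 16.9, 77.0]
eef_rot: [-3.141, -0.0, 1.645]
wrist_force: [0.2, 0.4, -0.5]
finger_gap: 4.1
finger_force: 0.0
```

```bash
python3 - <<'E'
from h import *
s=read_state(); a=viewer.camera("wrist"); c=cam("wrist",s); save("w3",a)
print(s["eef_pos"],s["eef_rot"],s["finger_gap"])
E
```

```text
[545.12540897  16.8505103   77.00270133] [-3.14134410e+00 -2.91327157e-05  1.64466503e+00] 4.066494328280858
```

View pics/w3.png

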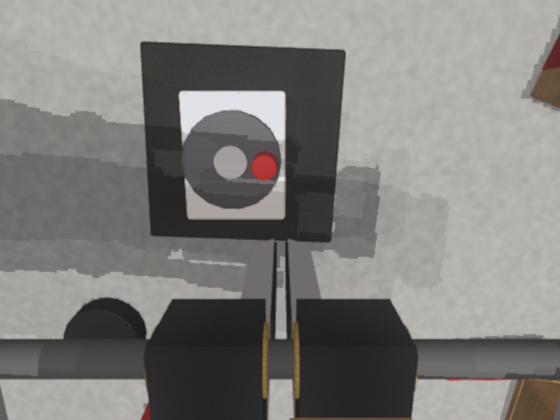

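>>> carry_out(
  deltas=[
    {"dp":[6,0,0],"roll":0,"gripper":-1},
    {"dp":[17,0,0],"roll":0,"gripper":-1},
    {"dp":[31,0,0],"roll":0,"gripper":-1},
    {"dp":[45,0,0],"roll":0,"gripper":-1},
    {"dp":[59,0,0],"roll":0,"gripper":-1},
    {"dp":[75,0,0],"roll":0,"gripper":-1},
    {"dp":[95,0,-5],"roll":0,"gripper":-1},
    {"dp":[115,0,-15],"roll":0,"gripper":-1},
  ],
)

```text
clock: 10.03
eef_pos: [535.9, 133.1, 91.7]
eef_rot: [-3.14, 0.0, 1.645]
wrist_force: [-0.6, -0.3, 0.5]
finger_gap: 0.2
finger_force: 0.0
```

```bash
python3 - <<'E'
from h import *
F=[viewer.camera("scene") for _ in range(10)]
s=read_state(); c=cam("scene"); print(s["clock"],s["eef_pos"])
u=proj(c,[516.5,65,71])[0]; print(u); x,y=u.astype(int)
for a in F:
    m=red(a); k=np.zeros_like(m); k[y-22:y+16,x-20:x+20]=m[y-22:y+16,x-20:x+20]
    if k.sum(): p=centroid(k); w=ray(c,[p],80)[0]-[516.5,65,80]; print(k.sum(),p.round(1),w[:2].round(1),np.degrees(np.arctan2(w[1],w[0])).round())
    else: print("none")
w=np.hstack([cv2.resize(a[y-30:y+30,x-30:x+30],(200,200)) for a in F[::3]]); save("spin",w)
E
```

```text
10.5333 [536.62160621 130.90139974  91.74147619]
[261.19079329 184.2603961 ]
21 [266.3 179. ] [ 5.3 16.3] 72.0
20 [266.2 179. ] [ 5.3 16.1] 72.0
21 [266.3 178.9] [ 5.1 16.6] 73.0
21 [266.1 179. ] [ 5.1 16. ] 72.0
23 [266.3 178.9] [ 5.1 16.5] 73.0
19 [266.2 179.1] [ 5.3 15.7] 71.0
19 [266.2 179.1] [ 5.3 15.7] 71.0
19 [266.1 179. ] [ 5.  15.9] 72.0
20 [266.2 179.1] [ 5.5 15.8] 71.0
20 [266. 179.] [ 4.8 15.8] 73.0
```

View pics/spin.png

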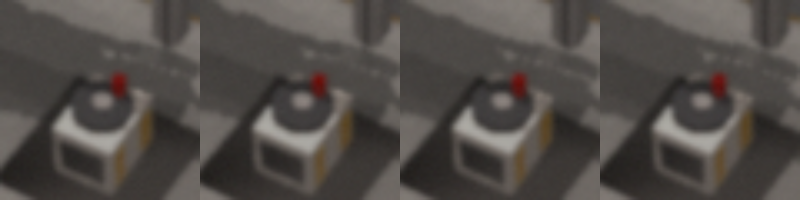

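>>> carry_out(
  deltas=[
    {"dp":[0,0,-35],"roll":0,"gripper":1},
    {"dp":[-5,-5,-70],"roll":0,"gripper":1},
    {"dp":[-25,-10,-100],"roll":0,"gripper":1},
    {"dp":[-55,-15,-120],"roll":0,"gripper":1},
    {"dp":[-90,-20,-130],"roll":0,"gripper":1},
    {"dp":[-125,-26,-136],"roll":0,"gripper":1},
    {"dp":[-160,-33,-138],"roll":0,"gripper":1},
    {"dp":[-195,-40,-138],"roll":0,"gripper":1},
    {"dp":[-230,-48,-138],"roll":0,"gripper":1},
    {"dp":[-265,-55,-138],"roll":0,"gripper":1},
    {"dp":[-295,-62,-138],"roll":0,"gripper":1},
    {"dp":[-310,-64,-138],"roll":0,"gripper":1},
  ],
)

```text
clock: 11.53
eef_pos: [494.6, -185.8, 229.8]
eef_rot: [-3.141, 0.0, 1.642]
wrist_force: [1.0, 0.3, -0.3]
finger_gap: 77.4
finger_force: 0.0
```

>>> carry_out(
  deltas=[
    {"dp":[0,0,0],"roll":0,"gripper":1},
    {"dp":[0,0,0],"roll":0,"gripper":1},
  ],
)

```text
clock: 11.7
eef_pos: [495.4, -182.9, 229.7]
eef_rot: [-3.141, -0.0, 1.643]
wrist_force: [0.1, -0.1, -0.0]
finger_gap: 90.6
finger_force: 0.0
```

```bash
python3 - <<'E'
from h import *
s=read_state(); a=viewer.camera("wrist"); c=cam("wrist",s); save("w4",a)
print(s["eef_pos"],s["eef_rot"],s["finger_gap"],s["joints"])
for d in models.cut_out("wrist","red_floor")[:3]: print(d["p"],d["box"])
E
```

```text
[ 495.37247431 -182.92843486  229.71664545] [-3.14124383e+00 -3.79398332e-04  1.64257102e+00] 90.59080608597885 [-4.23192805e-01  2.32844096e-01  1.54868328e+00  1.71960656e-04
  1.36055245e+00 -4.95003493e-01]
0.97 [356.8, 177.3, 471.6, 269.8]
0.88 [232.6, 145.0, 325.5, 231.5]
```

View pics/w4.png

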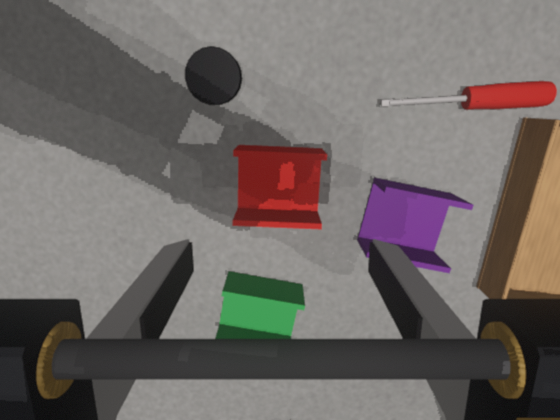

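```bash
python3 - <<'E'
from h import *
from scipy.optimize import minimize
a=cv2.imread("pics/w4.png")[:,:,::-1].copy(); s=read_state(); c=cam("wrist",s)
h=cv2.cvtColor(a,cv2.COLOR_RGB2HSV); m=((h[...,0]<8)|(h[...,0]>172))&(h[...,1]>120)&(h[...,2]>30)
n,l,st,ce=cv2.connectedComponentsWithStats(m.astype(np.uint8)); i=l[180,265]; m=(l==i).astype(np.uint8)
print(st[i]); S=8
pts=np.argwhere(m)[:,::-1].astype(np.int32); M=cv2.convexHull(pts); 
T=cv2.resize(cv2.fillConvexPoly(np.zeros_like(m),M,1)[120:260,210:350],None,fx=S,fy=S,interpolation=cv2.INTER_NEAREST)
def f(p,H):
    x,y,t=p; R2=np.array([[np.cos(t),-np.sin(t)],[np.sin(t),np.cos(t)]])
    P=np.array([[a*45,b*38,z] for a in(-1,1) for b in(-1,1) for z in(0,H)],float); P[:,:2]=P[:,:2]@R2.T+[x,y]
    q=((proj(c,P)+.5-[210,120])*S).astype(np.int32)
    B=cv2.fillConvexPoly(np.zeros_like(T),cv2.convexHull(q),1); return 1-(B&T).sum()/(B|T).sum()
for H in (50,54):
    r=minimize(f,[493,-190,0],args=(H,),method="Nelder-Mead",options=dict(initial_simplex=[[493,-190,0],[503,-190,0],[493,-180,0],[493,-190,.1]]))
    print(H,r.x[:2].round(1),np.degrees(r.x[2]).round(2),r.fun)
# cross-check: floor visible edges
print(ray(c,[[234,146],[327,150],[233,227],[322,228]],50).round(1).tolist())
E
```

```text
[ 233  145   94   84 6768]
50 [ 494.5 -188.1] 2.1 0.012490478552615425
54 [ 494.3 -187.3] 2.0 0.02849893672821313
[[449.3, -147.9, 50.0], [537.7, -145.0, 50.0], [451.7, -229.0, 50.0], [541.1, -223.3, 50.0]]
```

>>> carry_out(
  deltas=[
    {"dp":[10,2,3],"roll":7,"gripper":1},
    {"dp":[35,6,10],"roll":14,"gripper":1},
    {"dp":[62,10,20],"roll":21,"gripper":1},
    {"dp":[90,14,28],"roll":28,"gripper":1},
    {"dp":[118,19,36],"roll":35,"gripper":1},
    {"dp":[146,23,44],"roll":42,"gripper":1},
    {"dp":[174,28,52],"roll":49,"gripper":1},
    {"dp":[200,32,60],"roll":56,"gripper":1},
    {"dp":[222,36,68],"roll":63,"gripper":1},
    {"dp":[238,38,75],"roll":70,"gripper":1},
    {"dp":[245,39,80],"roll":77,"gripper":1},
    {"dp":[245.5,39,80],"roll":84,"gripper":1},
  ],
)

```text
clock: 12.8
eef_pos: [515.7, 68.0, 149.0]
eef_rot: [-3.141, 0.001, 0.176]
wrist_force: [-0.5, -0.5, -0.0]
finger_gap: 94.3
finger_force: 0.0
```

>>> carry_out(
  deltas=[
    {"dp":[0,0,0],"roll":6,"gripper":1},
    {"dp":[0,0,0],"roll":6,"gripper":1},
    {"dp":[0,0,0],"roll":6,"gripper":1},
  ],
)

```text
clock: 13.05
eef_pos: [516.3, 66.1, 150.1]
eef_rot: [-3.142, -0.0, 0.078]
wrist_force: [1.8, -0.1, -0.6]
finger_gap: 94.0
finger_force: 0.0
```

```bash
python3 - <<'E'
from h import *
s=read_state(); a=viewer.camera("wrist"); c=cam("wrist",s); save("w5",a)
print(s["eef_pos"],s["eef_rot"],s["finger_gap"],s["joints"][5])
y=s["eef_rot"][2]; d=np.array([516.7,65])-s["eef_pos"][:2]
print("tool d",d@[np.cos(y),np.sin(y)],d@[np.sin(y),-np.cos(y)])
E
```

```text
[516.26098453  66.13040808 150.08225774] [-3.14155435e+00 -1.41037698e-04  7.83544102e-02] 94.00588798714259 1.5494267257159036
tool d 0.3491866536297388 1.1613034477116329
```

View pics/w5.png

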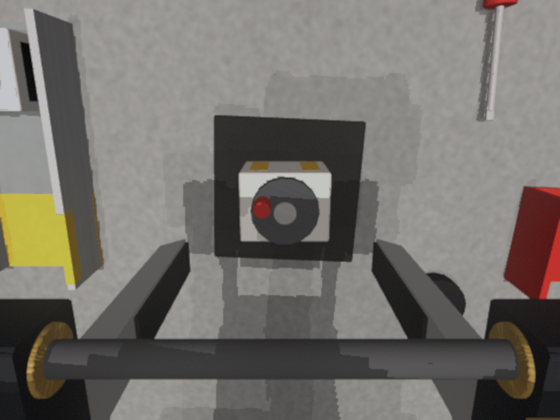

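>>> carry_out(
  deltas=[
    {"dp":[0.5,2,15],"roll":0.2,"gripper":1},
    {"dp":[0.5,2,45],"roll":0.2,"gripper":1},
    {"dp":[0.5,2,80],"roll":0.2,"gripper":1},
    {"dp":[0.5,2,110],"roll":0.2,"gripper":1},
    {"dp":[0.5,2,126],"roll":0.2,"gripper":1},
    {"dp":[0.5,2,133],"roll":0.2,"gripper":1},
    {"dp":[0.5,2,135],"roll":0.2,"gripper":1},
    {"dp":[0.5,2,135],"roll":0.2,"gripper":0.3},
    {"dp":[0.5,2,135],"roll":0.2,"gripper":-0.4},
    {"dp":[0.5,2,135],"roll":0.2,"gripper":-0.4},
    {"dp":[0.5,2,135],"roll":0.2,"gripper":-0.4},
    {"dp":[0.5,2,135],"roll":0.2,"gripper":-0.4},
  ],
  newtons=35,
)

```text
clock: 14.1
eef_pos: [517.6, 63.3, 15.9]
eef_rot: [3.142, -0.001, 0.07]
wrist_force: [-1.5, 0.4, 5.1]
finger_gap: 67.9
finger_force: 35.0
```

>>> carry_out(
  deltas=[
    {"dp":[0,0,0],"roll":0,"gripper":-0.4},
    {"dp":[0,0,0],"roll":0,"gripper":-0.4},
  ],
)

```text
clock: 14.27
eef_pos: [517.6, 63.4, 15.8]
eef_rot: [3.142, -0.001, 0.07]
wrist_force: [-1.0, -0.9, 7.1]
finger_gap: 68.0
finger_force: 35.0
```

>>> carry_out(
  deltas=[
    {"dp":[0,0,-8],"roll":0,"gripper":-0.4},
    {"dp":[0,0,-30],"roll":0,"gripper":-0.4},
    {"dp":[0,3,-60],"roll":-4,"gripper":-0.4},
    {"dp":[-2,15,-85],"roll":-11,"gripper":-0.4},
    {"dp":[-6,38,-100],"roll":-18,"gripper":-0.4},
    {"dp":[-11,65,-100],"roll":-25,"gripper":-0.4},
    {"dp":[-15,92,-100],"roll":-32,"gripper":-0.4},
    {"dp":[-20,120,-100],"roll":-39,"gripper":-0.4},
    {"dp":[-24,148,-100],"roll":-46,"gripper":-0.4},
    {"dp":[-29,176,-100],"roll":-53,"gripper":-0.4},
    {"dp":[-33,204,-100],"roll":-60,"gripper":-0.4},
    {"dp":[-37,228,-100],"roll":-67,"gripper":-0.4},
  ],
)

```text
clock: 15.27
eef_pos: [495.4, -168.3, 115.0]
eef_rot: [-3.141, 0.0, 1.245]
wrist_force: [1.1, 0.3, -5.6]
finger_gap: 67.8
finger_force: 35.0
```

>>> carry_out(
  deltas=[
    {"dp":[0,0,0],"roll":-7,"gripper":-0.4},
    {"dp":[0,0,0],"roll":-14,"gripper":-0.4},
    {"dp":[0,0,0],"roll":-20,"gripper":-0.4},
    {"dp":[0,0,0],"roll":-21,"gripper":-0.4},
    {"dp":[0,0,0],"roll":-21,"gripper":-0.4},
  ],
)

```text
clock: 15.68
eef_pos: [495.9, -166.6, 114.9]
eef_rot: [-3.141, -0.0, 1.604]
wrist_force: [0.8, 0.4, -5.8]
finger_gap: 67.7
finger_force: 35.0
```

```bash
python3 - <<'E'
from h import *
s=read_state()
print(s["eef_pos"],s["eef_rot"],s["finger_gap"],s["joints"][5])
y=s["eef_rot"][2]; d=np.array([494.5,-188.3])-s["eef_pos"][:2]
print("tool d",d@[np.cos(y),np.sin(y)],d@[np.sin(y),-np.cos(y)], np.degrees(y)-92)
E
```

```text
[ 495.87321273 -166.5674342   114.88572044] [-3.14085892e+00 -3.66834478e-04  1.60437981e+00] 67.71357091809145 -0.42770344328702986
tool d -21.674202810224596 -2.102156514625575 -0.07580806758114988
```

>>> carry_out(
  deltas=[
    {"dp":[-10,-1,8],"roll":0,"gripper":-0.4},
    {"dp":[-20,-2,25],"roll":0,"gripper":-0.4},
    {"dp":[-21.7,-2,36],"roll":0,"gripper":-0.4},
    {"dp":[-21.7,-2,40],"roll":0,"gripper":-0.4},
    {"dp":[-21.7,-2,40],"roll":0,"gripper":-0.4},
  ],
)

```text
clock: 16.1
eef_pos: [494.2, -188.2, 73.6]
eef_rot: [-3.139, -0.001, 1.605]
wrist_force: [-0.3, 0.3, -6.8]
finger_gap: 67.8
finger_force: 35.0
```

```bash
python3 - <<'E'
from h import *
s=read_state(); a=viewer.camera("wrist"); c=cam("wrist",s); b=viewer.camera("scene")
print(s["eef_pos"],s["eef_rot"])
# overlay: expected wall outlines (top z=50) for holder at 494.5,-188.1, 2.1deg
t=np.radians(2.1)
for yy in (-38,-32,32,38):
    P=[[494.5+x*np.cos(t)-yy*np.sin(t),-188.1+x*np.sin(t)+yy*np.cos(t),50] for x in(-45,45)]
    q=proj(c,P).round(); print(yy,q.tolist())
x,y=proj(cam("scene"),[494,-188,40])[0].astype(int)
save("w6",np.hstack([a,cv2.resize(b[y-50:y+50,x-28:x+29],(240,420))]))
E
```

```text
[ 494.24460471 -188.17910955   73.60086621] [-3.13919515e+00 -1.28642514e-03  1.60459443e+00]
-38 [[205.0, 301.0], [355.0, 301.0]]
-32 [[205.0, 292.0], [356.0, 292.0]]
32 [[198.0, 187.0], [362.0, 187.0]]
38 [[198.0, 177.0], [362.0, 176.0]]
```

View pics/w6.png

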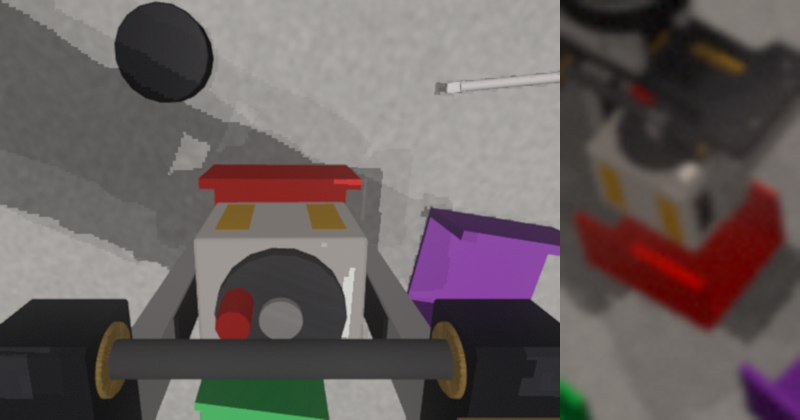

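>>> carry_out(
  deltas=[
    {"dp":[0,0,8],"roll":0,"gripper":-0.4},
    {"dp":[0,0,18],"roll":0,"gripper":-0.4},
    {"dp":[0,0,28],"roll":0,"gripper":-0.4},
    {"dp":[0,0,38],"roll":0,"gripper":-0.4},
    {"dp":[0,0,47],"roll":0,"gripper":-0.4},
    {"dp":[0,0,53],"roll":0,"gripper":-0.4},
    {"dp":[0,0,56],"roll":0,"gripper":-0.4},
    {"dp":[0,0,56],"roll":0,"gripper":-0.4},
  ],
)

```text
clock: 16.87
eef_pos: [494.7, -188.3, 18.2]
eef_rot: [-3.141, -0.001, 1.606]
wrist_force: [-0.2, 0.1, -7.7]
finger_gap: 68.0
finger_force: 35.0
```

No side force; it is between the walls. Lower the last bit.

>>> carry_out(
  deltas=[
    {"dp":[0,0,1],"roll":0,"gripper":-0.4},
    {"dp":[0,0,2],"roll":0,"gripper":-0.4},
    {"dp":[0,0,3],"roll":0,"gripper":-0.4},
    {"dp":[0,0,3],"roll":0,"gripper":-0.4},
  ],
)

```text
clock: 17.2
eef_pos: [495.1, -188.5, 16.1]
eef_rot: [3.141, 0.0, 1.606]
wrist_force: [-0.0, 1.1, -6.0]
finger_gap: 67.7
finger_force: 35.0
```

>>> carry_out(
  deltas=[
    {"dp":[0,0,0.7],"roll":0,"gripper":-0.4},
    {"dp":[0,0,1.2],"roll":0,"gripper":-0.4},
    {"dp":[0,0,1.2],"roll":0,"gripper":-0.4},
  ],
)

```text
clock: 17.45
eef_pos: [495.1, -188.6, 15.9]
eef_rot: [3.141, 0.0, 1.606]
wrist_force: [-5.2, 1.4, 8.0]
finger_gap: 67.7
finger_force: 35.0
```

>>> carry_out(
  deltas=[
    {"dp":[0,0,-0.7],"roll":0,"gripper":-0.4},
    {"dp":[0,0,-0.7],"roll":0,"gripper":0.6},
    {"dp":[0,0,-0.7],"roll":0,"gripper":1},
    {"dp":[0,0,-0.7],"roll":0,"gripper":1},
    {"dp":[0,0,-0.7],"roll":0,"gripper":1},
    {"dp":[0,0,-10],"roll":0,"gripper":1},
    {"dp":[0,0,-35],"roll":0,"gripper":1},
    {"dp":[0,0,-70],"roll":0,"gripper":1},
    {"dp":[0,0,-110],"roll":0,"gripper":1},
    {"dp":[0,0,-145],"roll":0,"gripper":1},
    {"dp":[0,0,-160],"roll":0,"gripper":1},
    {"dp":[0,0,-160],"roll":0,"gripper":1},
  ],
)

```text
clock: 18.45
eef_pos: [496.4, -189.0, 179.6]
eef_rot: [3.135, 0.003, 1.606]
wrist_force: [0.4, 0.4, 0.3]
finger_gap: 93.9
finger_force: 0.0
```

```bash
python3 - <<'E'
from h import *
s=read_state(); a=viewer.camera("wrist"); b=viewer.camera("scene")
print(s["clock"],s["eef_pos"])
x,y=proj(cam("scene"),[494,-188,40])[0].astype(int)
save("w7",np.hstack([a,cv2.resize(b[y-50:y+50,x-28:x+29],(240,420))]))
E
```

```text
18.45 [ 496.35454945 -189.04251859  179.6217218 ]
```

View pics/w7.png

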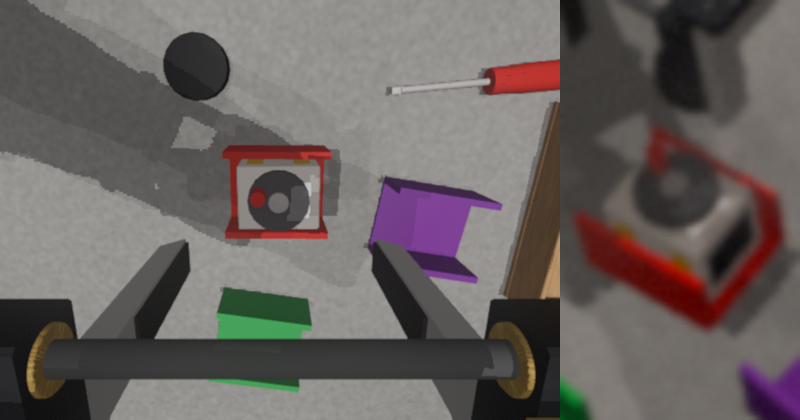

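The unit stands upright in the red holder, centred between its walls (wheel centre near pixel 278,203). The gripper is clear above it and nothing else has moved, so I am handing in.

```bash
python3 -c "
from cell import manip
print(manip.sign_off())"
```

```text
the job is handed in; nothing more can be done
None
```

The handwheel stopped dead after the flick (about 72° round, where the finger left the knob), so the unit binds; it now stands in the middle of the red holder, let go, with the second unit left waiting in the channel, and I handed the job in at about 18.5 s.

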